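Long chisel out of the hooded prep box

TASK

The long steel chisel has been left lying in the plywood prep box, and it is longer than the opening between the box's two end hoods. Take hold of it, tip it up and bring it out through the opening one end first, then finish while still holding it in the gripper: level, still, and well clear above the box (about a hand's breadth over the hoods). Leave the fossil block, the hammer and the glue bottle where they are.

Things in the scene. Friction and masses are not known exactly. Their poses are not given: they have to be found in the camera images.
- prep_box: Plywood box fixed to the bench. Origin: centre of its underside, on the bench; x along it, y across, z up. In mm: outside 294 (x) x 166 (y) x 133 high; floor and walls 8 thick, inside 278 x 150. A flat hood covers each end over the full width. Between the hoods the long side walls are cut down to z = 45 for the hands; under the hoods they are full height.
- opening (a point): Centre of the opening between the hoods, level with their tops, 133 mm above the box's origin; same axes as the box. The opening is 174 mm long: the hoods reach from the end walls inward to x = +87 and -87 mm, and are 10 mm thick (underside 123 mm above the bench).
- chisel: Loose steel stone chisel, 240 mm long, about 0.34 to 0.53 kg, lying flat on the box floor roughly along the box, both ends under the hoods. Origin: mid-length, on its underside; x along it to the cutting edge, z up. Square shank 16 x 16 mm; head (-x end) 20 mm wide, edge (+x end) 28 mm wide. It balances at mid-length; its middle 180 mm can be gripped across the 16 mm width.
- chisel_mid (a point): Middle of the chisel on its centre line, 8 mm above its underside; same axes as the chisel.
- chisel_head (a point): Centre of the head's end face, 120 mm from the middle along the chisel's -x.
- chisel_edge (a point): Centre of the cutting edge, 120 mm from the middle along the chisel's +x.
- fossil_block: Bystander: grey rough stone block, about 116 mm across, 95 mm high, left of the box (+y). Origin: centre of its underside.
- hammer: Bystander: hammer with a wooden handle lying on the bench right of the box (-y), about 250 mm long. Origin: under its middle.
- glue_bottle: Bystander: white plastic bottle, 44 mm across, 100 mm high, standing left of and beyond the fossil block. Origin: centre of its underside.

How it is judged:
On the way:
1. one end of the chisel stands out through the opening, above the hoods, while the other end is still down inside the box (((z of chisel_head in the frame of prep_box above 0.14 m and z of chisel_edge in the frame of prep_box below 0.115 m and x of chisel_head in the frame of prep_box between -0.11 and 0.11 m and x of chisel_edge in the frame of prep_box between -0.145 and 0.145 m and y of chisel_edge in the frame of prep_box between -0.08 and 0.08 m) or (z of chisel_edge in the frame of prep_box above 0.14 m and z of chisel_head in the frame of prep_box below 0.115 m and x of chisel_edge in the frame of prep_box between -0.11 and 0.11 m and x of chisel_head in the frame of prep_box between -0.145 and 0.145 m and y of chisel_head in the frame of prep_box between -0.08 and 0.08 m))), for 0.1 s.
At the end, for the whole second after the job is handed in: The chisel is held by the fingers (over 3 N), both its ends at least 50 mm above the tops of the hoods, level within 20 degrees, slower than 30 mm/s and not touching the box (z of each of chisel_head, chisel_edge in the frame of prep_box above 0.183 m and angle between chisel's own x axis and vertical between 1.22 and 1.92 rad and contact force between chisel and the fingers above 3 N and contact force between chisel and prep_box below 0.1 N and linear speed of chisel below 0.03 m/s); the arm keeps its last pose, push and grip.
It fails at once if the fossil block moved more than 30 mm (distance of fossil_block from where it was at the start of the episode above 0.03 m).
It fails at once if the hammer moved more than 30 mm (distance of hammer from where it was at the start of the episode above 0.03 m).
It fails at once if the glue bottle moved more than 30 mm (distance of glue_bottle from where it was at the start of the episode above 0.03 m).
It also fails if it takes over 37 s, if anything falls off the work surface, if the arm or the gripper's body presses on something with over 40 N, if the wrist force passes 120 N, or if a joint passes its speed limit or range.

ROBOT

A 6-joint arm with a two-finger parallel gripper is mounted at the origin on the work surface. World frame = base frame: x ahead of the robot, y to its left, z up, the work surface at z = 0. Lengths are in m, angles in rad, forces in N, time in s.
With the tool pointing down it reaches from about 0.35 to 0.925 m from the base axis. Payload 6.4 kg.
Tool frame: the origin (TCP) lies on the centre line of the jaws, within the pads' length; the fingertips stand 8 mm ahead of it and the grasp point (between the pads) lies 11 mm behind it; z points along the fingers, y is the line along which they close (so a half turn about z gives the same grasp; the last joint's range is limited). The gripper opens to 94 mm and grips with 3 to 60 N. Pads are 16 mm wide; open, the fingers measure 119 mm over their backs; the gripper's body (75 mm by 177 mm) begins 78 mm behind the grasp point.
Start: joints at [0.947, 0.245, 1.558, -0, 1.339, -0.174], TCP at [0.283, 0.585, 0.213] pointing down, gripper open.
Joint ranges: [-3.13, 3.13], [-1.02, 2.26], [0.13, 2.54], [-0.95, 4.09], [0.21, 2.88], [-2.74, 2.74]. Speed limits (rad/s): [2.57, 2.57, 3.14, 3.14, 3.14, 3.14].

INTERFACE

Orientations are given as a unit quaternion [x, y, z, w].
In Python, from workcell import read_state, viewer, job gives the robot as it stands. The module is installed in compiled form; this text tells all that it offers.
- The arm moves only by the tool step_arm, never from a script. Its arguments are lists of equal length, an entry for each row: "linear": the shift along the tool's x, y, z each as a share of 0.025 m, from -1 to 1, a list of three; "turn": the turn, a rotation vector about the tool's x, y, z each as a share of 0.15 rad, from -1 to 1, a list of three. A call has 1 to 12 rows; each row shifts and turns the commanded pose from where the row before left it, along the tool's axes as they then stand; what a row does not reach is not made up. A row lasts 1/10 s, in which the tool goes at most 50 mm and 8.59 degrees, less where a joint would pass 70% of its speed; a pose out of reach is approached as far as the arm can. A call with a number of a shift or a turn outside -1 to 1 is refused whole. A call with a gripper value outside its range is refused whole. "grip" is the opening, from -1 (shut) to 1 (fully open), set as the call begins (left out, the last holds). The fingers move at their own pace and stop on an object; "force" is the grip in N (left out, the last holds). Time passes only in rows, so rows that do not move let the fingers close. It gives the time, the measured TCP pose, the force, the opening and the grip force at its end, in the units of the state.
- read_state(): the state, without advancing time (a new reading comes with each control period).
- viewer.camera(name): name is "side" or "top" or "wrist"; returns a dict with "color" (384x512x3 uint8, red, green, blue), "range_z" (384x512 float32, m along the optical axis (not along the pixel's ray), 0 where there is no reading), "K" (3x3 intrinsics, pixels), "eye" and "orientation" of the camera in the world. Camera axes: x right, y down, z forward; pixel columns grow to the right and rows downward; lengths in m; the calibration is good to about 2 mm. A picture is of the moment at which its call begins.
- job.job_done(): hands the job in; it is judged then, once.
The state is a dict: "time": time; "q": joint angles; "dq": joint speeds; "joint_torque": joint torques, N m; "tcp_pos": TCP position; "orientation": TCP orientation; "force": force on the tool from outside, world axes, zero at the start; "ft_torque": the same for the moment, N m; "grip_width": opening from 0.0 (shut) to 1.0 (fully open); "gripper_force": force on a finger pad.
Only numpy, scipy, OpenCV 4.12 (cv2) and the standard library are available. Lean on these libraries where they do the work, as an engineer would, in place of code of your own. Each camera call takes 0.05 s, during which the arm holds its last target. There are 200 camera calls.

## Working session

There is one attempt and no reset: what is moved stays moved. The work goes in short steps, Python scripts to look and compute and a tool call to move; the robot and the scene stay as the last step left them, time stands still between calls to the robot, and variables do not carry over. Pictures are saved under pics/ and viewed, at most 10 in all, crops included, and the job is handed in when it is done.

Besides the shell and the picture viewer there is one more tool, called after "Request:" by a JSON object that holds its "fn" and its "kwargs". step_arm: Moves the arm, as the interface text tells. Shift numbers are shares of 0.025 m and turn numbers shares of 0.15 rad, none past 1 either way. Its arguments: {"type":"object","properties":{"linear":{"type":"array","items":{"type":"array","items":{"type":"number"}}},"turn":{"type":"array","items":{"type":"array","items":{"type":"number"}}},"grip":{"type":"number"},"force":{"type":"number"}},"required":["linear","turn"]}

```bash
mkdir -p pics
python3 - <<'E'
from workcell import read_state, viewer
import cv2,numpy as np
s=read_state();print({k:np.round(v,3).tolist() for k,v in s.items()})
ims=[]
for n in("side","top"):
    c=viewer.camera(n);np.savez(f"{n}.npz",**c);print(n,c["K"],c["eye"],c["orientation"])
    cv2.imwrite(f"pics/{n}0.png",c["color"][:,:,::-1])
E
```

```text
{'time': 0.0, 'q': [0.947, 0.246, 1.559, -0.0, 1.339, -0.174], 'dq': [0.001, -0.002, 0.0, 0.0, -0.001, -0.001], 'joint_torque': [0.0, -41.583, -31.461, 0.069, 0.033, -0.0], 'tcp_pos': [0.282, 0.585, 0.212], 'orientation': [0.223, 0.975, -0.001, -0.0], 'force': [1.352, -0.56, -0.257], 'ft_torque': [-0.009, -0.014, -0.007], 'gripper_force': 0.0, 'grip_width': 1.0}
side [[435.34806681   0.         256.46401383]
 [  0.         435.34806681 186.96486295]
 [  0.           0.           1.        ]] [ 0.02083601 -0.75822708  0.64943636] [ 0.81863102 -0.27792301  0.15336244 -0.47862513]
top [[360.01175271   0.         256.71679343]
 [  0.         360.01175271 192.21358245]
 [  0.           0.           1.        ]] [0.4124684  0.00221047 1.2965298 ] [-0.69644131  0.71536061 -0.03892175  0.04139799]
```

View pics/side0.png

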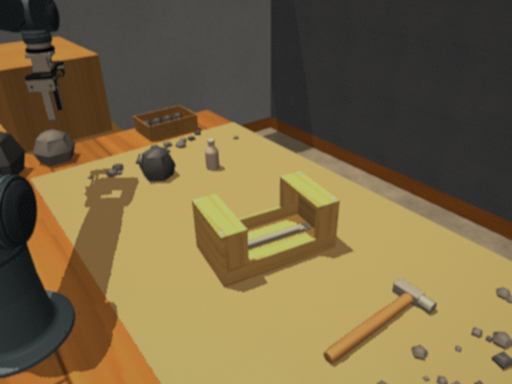

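View pics/top0.png

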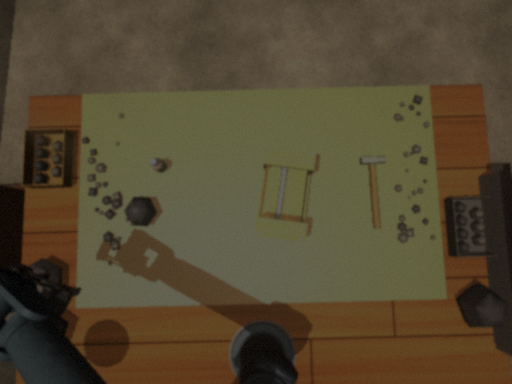

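The side view shows the box with hoods centred near (220,215) and (308,190), and the chisel between them from (248,243) to (305,227). In the top view the box spans columns 260–318 and rows 152–236, with the chisel from (283,167) to (276,214). I'll get the coordinates from the depth data.

```bash
cat > h.py <<'E'
import numpy as np,cv2
from scipy.spatial.transform import Rotation as R
def cloud(c):
    z=c["range_z"];v,u=np.mgrid[:384,:512];K=c["K"]
    p=np.stack([(u-K[0,2])/K[0,0]*z,(v-K[1,2])/K[1,1]*z,z],-1)
    w=p@R.from_quat(c["orientation"]).as_matrix().T+c["eye"]
    w[z==0]=np.nan
    return w
E
python3 - <<'E'
from h import *
for n in("side","top"):
    c=np.load(n+".npz");w=cloud(c);hsv=cv2.cvtColor(c["color"],cv2.COLOR_RGB2HSV)
    roi=(w[...,0]>.2)&(w[...,0]<.75)&(abs(w[...,1])<.25)
    hood=roi&(abs(w[...,2]-.133)<.008)
    N,L,st,_=cv2.connectedComponentsWithStats(hood.astype(np.uint8))
    for i in range(1,N):
        if st[i,4]>60:
            q=w[L==i][:,:2].astype(np.float32);print(n,"hood",st[i],cv2.minAreaRect(q),w[L==i][:,2].mean())
    q=w[hood][:,:2].astype(np.float32);r=cv2.minAreaRect(q);print("all",r,cv2.boxPoints(r).round(3).tolist())
    m=roi&(w[...,2]>.005)&(w[...,2]<.05)&(hsv[...,1]<70)&(np.hypot(w[...,0]-r[0][0],w[...,1]-r[0][1])<.14)
    N,L,st,_=cv2.connectedComponentsWithStats(m.astype(np.uint8))
    for i in range(1,N):
        if st[i,4]>25:
            q=w[L==i];f=cv2.fitLine(q[:,:2].astype(np.float32),cv2.DIST_HUBER,0,.01,.01).ravel()
            print(n,"chis",st[i],f,q.min(0),q.max(0),np.median(q,0),cv2.minAreaRect(q[:,:2].astype(np.float32)))
c=np.load("side.npz");cv2.imwrite("pics/s1.png",cv2.resize(c["color"][160:290,180:350,::-1],None,fx=4,fy=4,interpolation=cv2.INTER_CUBIC))
c=np.load("top.npz");cv2.imwrite("pics/t1.png",cv2.resize(c["color"][140:250,245:335,::-1],None,fx=5,fy=5,interpolation=cv2.INTER_CUBIC))
E
```

```text
side hood [ 280  171   60   39 1064] ((0.6560042500495911, -0.10699322819709778), (0.16920752823352814, 0.06361925601959229), 80.64636993408203) 0.1328345024340862
side hood [ 192  193   56   48 1332] ((0.42466115951538086, -0.06907758116722107), (0.1717052459716797, 0.0621769018471241), 80.57707214355469) 0.13285489006171042
all ((0.5405132174491882, -0.08864741027355194), (0.17158742249011993, 0.29713839292526245), 80.41716003417969) [[0.3799999952316284, -0.14900000393390656], [0.6729999780654907, -0.1979999989271164], [0.7009999752044678, -0.028999999165534973], [0.40799999237060547, 0.020999999716877937]]
side chis [248 224  62  23 385] [ 0.98601335 -0.16666648  0.5859321  -0.09389642] [ 0.49714575 -0.11422049  0.01246195] [ 0.66349097 -0.07121915  0.02726824] [ 0.5768822  -0.09087753  0.02220423] ((0.5806397795677185, -0.08819010853767395), (0.02189786732196808, 0.16776029765605927), 78.2915267944336)
top hood [264 147  52  24 923] ((0.6549249887466431, -0.10602513700723648), (0.16596999764442444, 0.06167105957865715), 80.70613861083984) 0.13310180872855296
top hood [254 217  53  25 965] ((0.42373764514923096, -0.06793957948684692), (0.16624537110328674, 0.05971144512295723), 80.70508575439453) 0.13344649326400707
all ((0.5398188233375549, -0.08698705583810806), (0.16624672710895538, 0.2950003445148468), 80.68002319335938) [[0.38100001215934753, -0.14499999582767487], [0.671999990940094, -0.19300000369548798], [0.6990000009536743, -0.028999999165534973], [0.40799999237060547, 0.01899999938905239]]
top chis [276 167  11  52 240] [ 0.9861701  -0.16573614  0.55717033 -0.08127955] [ 0.46422957 -0.10263915  0.00858123] [ 0.64648742 -0.06097736  0.0310603 ] [ 0.55800458 -0.08116644  0.02353789] ((0.5545052289962769, -0.08170927315950394), (0.018263114616274834, 0.18377067148685455), 80.95464324951172)
```

View pics/s1.png

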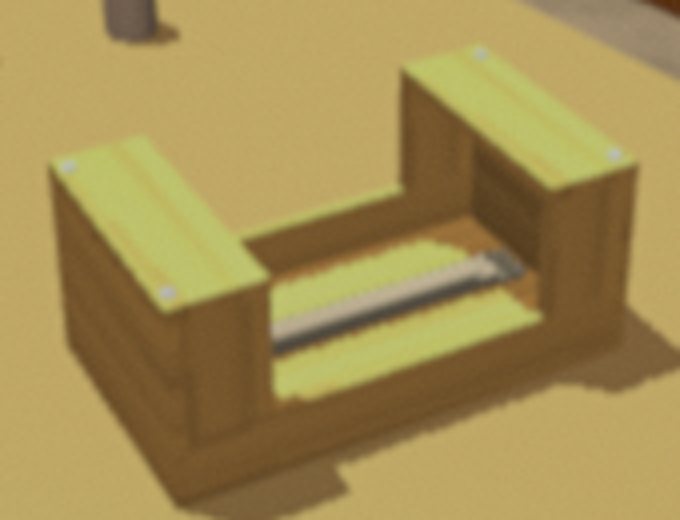

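View pics/t1.png

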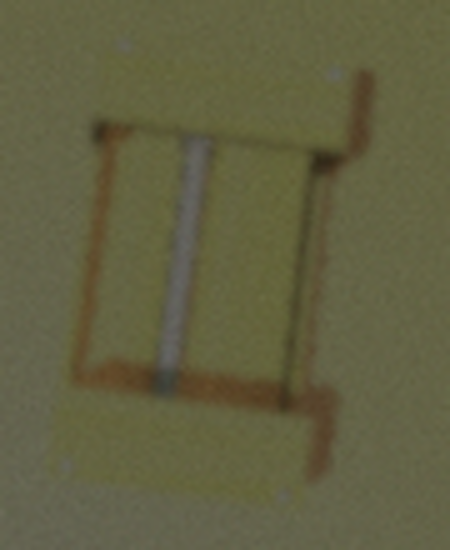

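The box centre is at about (0.540, -0.087) with yaw -9.4°. The chisel is parallel to it, at box y ≈ +8 mm. I'll turn the tool to that yaw and move to a hover.

Request:
{"fn": "step_arm", "kwargs": {"linear": [[-0.3,-0.45,0],[-0.45,-0.8,0],[-0.6,-0.94,0],[-0.6,-0.94,0],[-0.6,-0.94,0],[-0.6,-0.94,0],[-0.6,-0.94,0],[-0.6,-0.94,0],[-0.6,-0.94,0],[-0.6,-0.94,0],[-0.6,-0.94,0],[-0.6,-0.94,0]], "turn": [[0,0,-0.65],[0,0,-0.65],[0,0,-0.61],[0,0,0],[0,0,0],[0,0,0],[0,0,0],[0,0,0],[0,0,0],[0,0,0],[0,0,0],[0,0,0]]}}

```text
time: 1.3
tcp_pos: [0.3955, 0.291, 0.2131]
orientation: [0.081, 0.997, -0.0, -0.0]
force: [-0.4, 0.7, 0.0]
grip_width: 1.001
gripper_force: 0.0
```

Request:
{"fn": "step_arm", "kwargs": {"linear": [[-0.6,-0.94,0],[-0.6,-0.94,0],[-0.6,-0.94,0],[-0.6,-0.94,0],[-0.6,-0.94,0],[-0.6,-0.94,0],[-0.6,-0.94,0],[-0.6,-0.94,0],[-0.6,-0.94,0],[-0.6,-0.94,0],[-0.6,-0.94,0],[0,0,0]], "turn": [[0,0,0],[0,0,0],[0,0,0],[0,0,0],[0,0,0],[0,0,0],[0,0,0],[0,0,0],[0,0,0],[0,0,0],[0,0,0],[0,0,0]]}}

```text
time: 2.5
tcp_pos: [0.5169, 0.008, 0.2131]
orientation: [0.083, 0.997, -0.0, -0.0]
force: [-0.1, 0.3, -0.2]
grip_width: 1.0
gripper_force: 0.0
```

Request:
{"fn": "step_arm", "kwargs": {"linear": [[-0.72,-0.81,0],[-0.72,-0.81,0],[-0.72,-0.81,0],[-0.72,-0.81,0],[0,0,0],[0,0,0]], "turn": [[0,0,0],[0,0,0],[0,0,0],[0,0,0],[0,0,0],[0,0,0]], "grip": 0.2}}

```text
time: 3.1
tcp_pos: [0.5737, -0.0805, 0.2129]
orientation: [0.082, 0.997, 0.0, -0.001]
force: [-0.9, 0.7, -0.0]
grip_width: 0.599
gripper_force: 0.0
```

Run:
```python
from workcell import read_state, viewer
from h import *
s=read_state();T=R.from_quat(s["orientation"]);print(s["tcp_pos"],s["q"],T.as_matrix().round(3).tolist())
c=viewer.camera("wrist");np.savez("wrist.npz",**c)
print("cam in tool",T.inv().apply(c["eye"]-s["tcp_pos"]))
cv2.imwrite("pics/w1.png",c["color"][:,:,::-1])
w=cloud(c);hsv=cv2.cvtColor(c["color"],cv2.COLOR_RGB2HSV)
o=np.array([.540,-.0872]);a=np.radians(-9.35);B=np.array([[np.cos(a),np.sin(a)],[-np.sin(a),np.cos(a)]])
b=np.concatenate([(w[...,:2]-o)@B.T,w[...,2:]],-1)
m=(abs(b[...,0])<.14)&(abs(b[...,1])<.06)&(b[...,2]>.014)&(b[...,2]<.035)
N,L,st,_=cv2.connectedComponentsWithStats(m.astype(np.uint8))
for i in range(1,N):
    if st[i,4]>100:
        q=b[L==i];print(st[i],cv2.minAreaRect((q[:,:2]*1000).astype(np.float32)),q.min(0),q.max(0),np.median(q[:,2]))
        for x in np.arange(-.14,.14,.02):
            k=q[(abs(q[:,0]-x)<.01)];
            if len(k)>5:print(round(x,3),k[:,1].min().round(4),k[:,1].max().round(4),np.median(k[:,2]).round(4))
h=abs(b[...,2]-.133)<.006
for sg in(1,-1):
    q=b[h&(b[...,0]*sg>0)&(abs(b[...,0])<.16)&(abs(b[...,1])<.1)]
    if len(q):print("hood",q.min(0),q.max(0))
```

```text
[ 0.5737036 -0.0804832  0.2129298] [-3.35212440e-01  8.27231158e-02  1.74188082e+00  4.84466389e-04
  1.31844018e+00 -1.74284053e+00] [[-0.987, 0.163, -0.001], [0.163, 0.987, 0.001], [0.001, 0.001, -1.0]]
cam in tool [ 0.07502507 -0.00038958 -0.17104534]
[240  68  17  12 196] ((-95.88544464111328, 8.41439437866211), (11.546305656433105, 19.455148696899414), 0.4532233476638794) [-0.10173518 -0.00128285  0.01400167] [-0.09014703  0.01813758  0.02503165] 0.022930670500147604
-0.1 -0.0013 0.0181 0.0229
[ 238   86   20  159 2075] ((23.753211975097656, 6.96437931060791), (26.976383209228516, 210.54489135742188), 89.90805053710938) [-0.08150726 -0.00668794  0.01404717] [0.12904034 0.02028819 0.02612365] 0.023417011624769002
-0.08 0.001 0.0157 0.0235
-0.06 0.0008 0.0158 0.0235
-0.04 0.0007 0.0158 0.0237
-0.02 0.0005 0.0145 0.0238
0.0 0.0002 0.0145 0.0236
0.02 0.0001 0.0145 0.0236
0.04 -0.0001 0.0145 0.0236
0.06 -0.0003 0.0146 0.0235
0.08 -0.0006 0.0146 0.0236
0.1 -0.0036 0.0174 0.0223
0.12 -0.0067 0.0203 0.0194
hood [ 0.08734608 -0.08407826  0.1271421 ] [0.12611925 0.06891687 0.13493594]
hood [-0.13374969 -0.0843116   0.12707557] [-0.08539218  0.08230737  0.13592763]
```

View pics/w1.png

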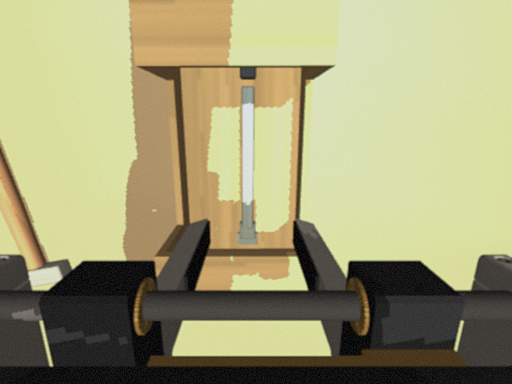

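The wrist view shows the whole chisel, with the head at (247,72) under the near hood and the flared edge at (247,243). It is centred in box y at about +7 mm, and its middle is at box x ≈ +8 mm. I'll grip about 28 mm toward the edge so the gripper body clears the near hood when I tip it.

Request:
{"fn": "step_arm", "kwargs": {"linear": [[-0.12,-0.2,0.6],[0,0,1],[0,0,1],[0,0,1],[0,0,1],[0,0,1],[0,0,1],[0,0,0.7],[0,0,0.4],[0,0,0],[0,0,0]], "turn": [[0,0,0],[0,0,0],[0,0,0],[0,0,0],[0,0,0],[0,0,0],[0,0,0],[0,0,0],[0,0,0],[0,0,0],[0,0,0]]}}

```text
time: 4.25
tcp_pos: [0.5766, -0.0866, 0.0213]
orientation: [0.081, 0.997, -0.0, 0.0]
force: [-0.1, 0.3, 0.3]
grip_width: 0.6
gripper_force: 0.0
```

Request:
{"fn": "step_arm", "kwargs": {"linear": [[0,0,0],[0,0,0],[0,0,0],[0,0,0],[0,0,0],[0,0,0],[0,0,0],[0,0,0]], "turn": [[0,0,0],[0,0,0],[0,0,0],[0,0,0],[0,0,0],[0,0,0],[0,0,0],[0,0,0]], "grip": -1, "force": 60}}

```text
time: 5.05
tcp_pos: [0.5764, -0.0867, 0.0211]
orientation: [0.082, 0.997, 0.0, 0.0]
force: [0.1, 1.6, 0.8]
grip_width: 0.16
gripper_force: 60.0
```

```bash
cat >> h.py <<'E'
def boxpose(s):
    a=np.radians(-9.35);d=np.array(s["tcp_pos"])[:2]-[.540,-.0872]
    z=R.from_quat(s["orientation"]).as_matrix()[:,2]
    ax=np.array([np.cos(a),np.sin(a)]);return ax@d,-ax[1]*d[0]+ax[0]*d[1],s["tcp_pos"][2],np.degrees(np.arctan2(ax@z[:2],-z[2]))
def tcp(th,bx,bz):
    t=np.radians(th);u=np.array([np.cos(t),np.sin(t)]);n=np.array([-u[1],u[0]]);return np.array([bx,bz])+.148*u+.013*n
def plan(start,keys,n):
    # start (x,z,theta deg); keys list of (x,z,theta)
    p=np.array(start,float)
    for k,m in zip(keys,n):
        k=np.array(k,float);L=[];T=[]
        for i in range(m):
            q=p+(k-p)/(m-i);t=np.radians(p[2]);d=q-p
            L.append([round((-d[0]*np.cos(t)-d[1]*np.sin(t))/.025,2),0,round((d[0]*np.sin(t)-d[1]*np.cos(t))/.025,2)])
            T.append([0,round(-np.radians(d[2])/.15,2),0]);p=q
        print(k,L,T)
E
python3 - <<'E'
from h import *
from workcell import read_state
b=boxpose(read_state());print(b)
k=[(*tcp(*a),a[0]) for a in((0,-.112,.014),(15,-.122,.013),(20,-.126,.012))]
plan((b[0],b[2],b[3]),k,(2,6,4))
E
```

```text
(np.float64(0.035868907351064405), np.float64(0.006443672723142327), np.float64(0.0210948765861997), np.float64(0.006125049279138458))
[0.036 0.027 0.   ] [[np.float64(-0.0), 0, np.float64(-0.12)], [np.float64(-0.0), 0, np.float64(-0.12)]] [[0, np.float64(0.0), 0], [0, np.float64(0.0), 0]]
[ 0.01759237  0.06386225 15.        ] [[np.float64(0.12), 0, np.float64(-0.25)], [np.float64(0.11), 0, np.float64(-0.25)], [np.float64(0.1), 0, np.float64(-0.26)], [np.float64(0.09), 0, np.float64(-0.26)], [np.float64(0.08), 0, np.float64(-0.26)], [np.float64(0.07), 0, np.float64(-0.27)]] [[0, np.float64(-0.29), 0], [0, np.float64(-0.29), 0], [0, np.float64(-0.29), 0], [0, np.float64(-0.29), 0], [0, np.float64(-0.29), 0], [0, np.float64(-0.29), 0]]
[8.62824601e-03 7.48349853e-02 2.00000000e+01] [[np.float64(0.06), 0, np.float64(-0.13)], [np.float64(0.06), 0, np.float64(-0.13)], [np.float64(0.05), 0, np.float64(-0.13)], [np.float64(0.05), 0, np.float64(-0.13)]] [[0, np.float64(-0.15), 0], [0, np.float64(-0.15), 0], [0, np.float64(-0.15), 0], [0, np.float64(-0.15), 0]]
```

Request:
{"fn": "step_arm", "kwargs": {"linear": [[0,0,-0.12],[0,0,-0.12],[0.12,0,-0.25],[0.11,0,-0.25],[0.1,0,-0.26],[0.09,0,-0.26],[0.08,0,-0.26],[0.07,0,-0.27],[0,0,0],[0,0,0]], "turn": [[0,0,0],[0,0,0],[0,-0.29,0],[0,-0.29,0],[0,-0.29,0],[0,-0.29,0],[0,-0.29,0],[0,-0.29,0],[0,0,0],[0,0,0]]}}

```text
time: 6.05
tcp_pos: [0.5577, -0.0837, 0.0637]
orientation: [0.081, 0.988, -0.011, 0.129]
force: [0.2, -0.3, -4.4]
grip_width: 0.168
gripper_force: 60.0
```

```bash
cat > look.py <<'E'
import sys
from h import *
from workcell import read_state, viewer
s=read_state();print("tcp box x,y,z,th",np.round(boxpose(s),4),"F",s["force"].round(1) if hasattr(s["force"],"round") else s["force"],s["time"],s["gripper_force"])
c=viewer.camera("side");w=cloud(c);hsv=cv2.cvtColor(c["color"],cv2.COLOR_RGB2HSV)
a=np.radians(-9.35);B=np.array([[np.cos(a),np.sin(a)],[-np.sin(a),np.cos(a)]])
b=np.concatenate([(w[...,:2]-[.540,-.0872])@B.T,w[...,2:]],-1)
# grey chisel pixels in the chisel's own vertical plane
m=(hsv[...,1]<70)&(b[...,1]>-.012)&(b[...,1]<.022)&(abs(b[...,0])<.25)&(b[...,2]<.4)&(b[...,2]>.01)
t=np.radians(boxpose(s)[3]);u=np.array([np.cos(t),np.sin(t)]);nn=np.array([-u[1],u[0]])
T=np.array(boxpose(s))[[0,2]];r=b[...,[0,2]]-T
m&=abs(r@nn)<.08;al=r@u;m&=(r@nn<.005+.35*abs(al))&(al<.12)
q=b[m][:,[0,2]].astype(np.float32)
if len(q)>10:
    vx,vz,_,_=cv2.fitLine(q,cv2.DIST_HUBER,0,.01,.01).ravel();g=np.array([vx,vz])*np.sign(vx)
    print(len(q),"chisel tilt",np.degrees(np.arctan2(g[1],g[0])),"low",q[q[:,0].argmin()],"high",q[q[:,0].argmax()])
if len(sys.argv)>1:
    im=c["color"][:,:,::-1].copy();im[m]=(0,0,255);cv2.imwrite(f"pics/{sys.argv[1]}.png",cv2.resize(np.hstack([c["color"][90:290,170:350,::-1],im[90:290,170:350]]),None,fx=2.2,fy=2.2,interpolation=cv2.INTER_CUBIC))
E
python3 look.py l1
```

```text
tcp box x,y,z,th [1.6900e-02 6.3000e-03 6.3700e-02 1.4866e+01] F [ 0.2 -0.3 -4.4] 6.05 59.99142944812775
367 chisel tilt 14.835078 low [-0.04295449  0.04130624] high [0.10571382 0.08430849]
```

View pics/l1.png

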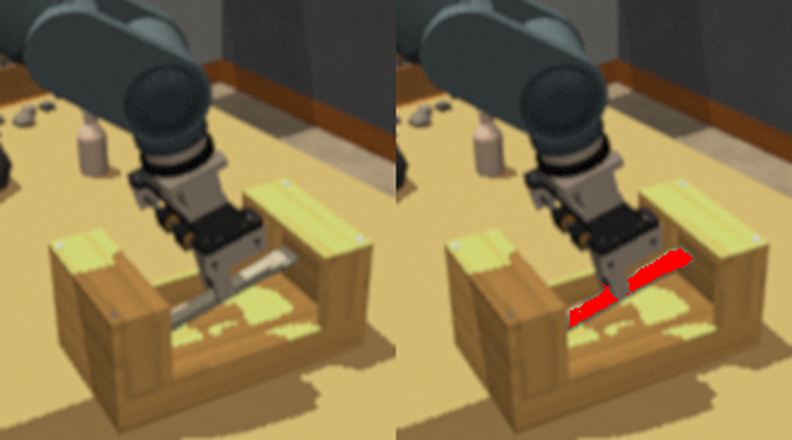

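The chisel is held rigidly. Its measured tilt is 14.8°, and the edge is at (0.106, 0.084) as planned. I'll keep tipping.

```bash
sed -i 's/L.append(\[round(/L.append([float(0)+round(/; ' h.py
python3 - <<'E'
import numpy as np
np.set_printoptions(legacy='1.25')
from h import *
from workcell import read_state
b=boxpose(read_state())
k=[(*tcp(*a),a[0]) for a in((20,-.127,.0115),(25,-.128,.011),(30,-.126,.013))]
plan((b[0],b[2],b[3]),k,(3,4,4))
E
```

```text
[7.62824601e-03 7.43349853e-02 2.00000000e+01] [[0.09, 0, -0.17], [0.08, 0, -0.17], [0.08, 0, -0.17]] [[0, -0.2, 0], [0, -0.2, 0], [0, -0.2, 0]]
[6.39515079e-04 8.53295040e-02 2.50000000e+01] [[0.03, 0, -0.13], [0.03, 0, -0.13], [0.02, 0, -0.13], [0.02, 0, -0.13]] [[0, -0.15, 0], [0, -0.15, 0], [0, -0.15, 0], [0, -0.15, 0]]
[-4.32824024e-03  9.82583302e-02  3.00000000e+01] [[-0.01, 0, -0.14], [-0.01, 0, -0.14], [-0.02, 0, -0.14], [-0.02, 0, -0.14]] [[0, -0.15, 0], [0, -0.15, 0], [0, -0.15, 0], [0, -0.15, 0]]
```

Request:
{"fn": "step_arm", "kwargs": {"linear": [[0.09,0,-0.17],[0.08,0,-0.17],[0.08,0,-0.17],[0.03,0,-0.13],[0.03,0,-0.13],[0,0,0]], "turn": [[0,-0.2,0],[0,-0.2,0],[0,-0.2,0],[0,-0.15,0],[0,-0.15,0],[0,0,0]]}}

```text
time: 6.7
tcp_pos: [0.5443, -0.0814, 0.08]
orientation: [0.08, 0.977, -0.016, 0.196]
force: [0.5, -0.7, -4.6]
grip_width: 0.163
gripper_force: 60.0
```

```bash
python3 look.py
```

```text
tcp box x,y,z,th [3.30000e-03 6.40000e-03 8.00000e-02 2.27166e+01] F [ 0.5 -0.7 -4.6] 6.7 59.99145805835724
366 chisel tilt 21.206232 low [-0.04252837  0.0554315 ] high [0.09000052 0.11106118]
```

Request:
{"fn": "step_arm", "kwargs": {"linear": [[0.02,0,-0.13],[0.02,0,-0.13],[-0.01,0,-0.14],[-0.01,0,-0.14],[-0.02,0,-0.14],[-0.02,0,-0.14],[0,0,0]], "turn": [[0,-0.15,0],[0,-0.15,0],[0,-0.15,0],[0,-0.15,0],[0,-0.15,0],[0,-0.15,0],[0,0,0]]}}

```text
time: 7.45
tcp_pos: [0.536, -0.0801, 0.0987]
orientation: [0.079, 0.962, -0.021, 0.262]
force: [-0.9, -0.1, -3.7]
grip_width: 0.164
gripper_force: 60.0
```

```bash
python3 look.py l2
```

```text
tcp box x,y,z,th [-5.10000e-03  6.40000e-03  9.87000e-02  3.04578e+01] F [-0.9 -0.1 -3.7] 7.45 59.99162971973419
370 chisel tilt 29.72845 low [-0.04816934  0.07806299] high [0.07538743 0.13967486]
```

View pics/l2.png

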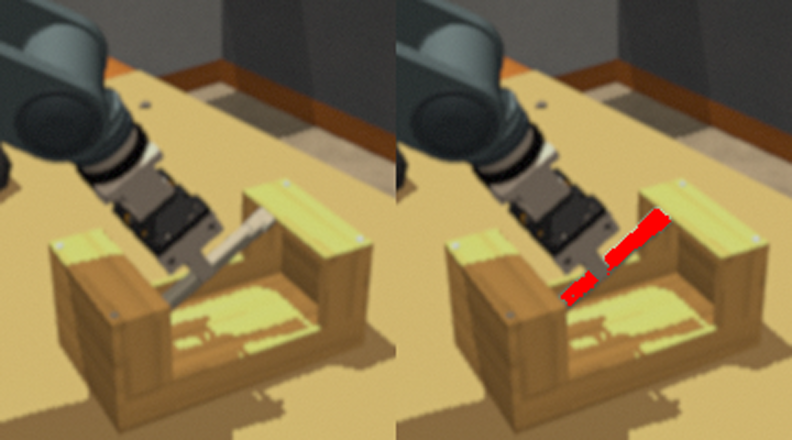

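The edge is now out through the opening at about (0.075, 0.140), with no contact forces. Next: raise it to meet the first check, slide it forward over the far hood, lift it clear, then level it.

Run:
```python
import numpy as np
np.set_printoptions(legacy='1.25')
from h import *
from workcell import read_state
b=boxpose(read_state())
k=[(*tcp(*a),a[0]) for a in((34,-.118,.025),(34,-.062,.06),(34,-.062,.17),(0,-.0946,.251))]
plan((b[0],b[2],b[3]),k,(5,5,8,10))
```

```text
[-2.57194701e-03  1.18538038e-01  3.40000000e+01] [[-0.1, 0, -0.13], [-0.1, 0, -0.13], [-0.1, 0, -0.12], [-0.1, 0, -0.12], [-0.1, 0, -0.12]] [[0, -0.08, 0], [0, -0.08, 0], [0, -0.08, 0], [0, -0.08, 0], [0, -0.08, 0]]
[ 0.05342805  0.15353804 34.        ] [[-0.53, 0, 0.02], [-0.53, 0, 0.02], [-0.53, 0, 0.02], [-0.53, 0, 0.02], [-0.53, 0, 0.02]] [[0, -0.0, 0], [0, -0.0, 0], [0, -0.0, 0], [0, -0.0, 0], [0, -0.0, 0]]
[ 0.05342805  0.26353804 34.        ] [[-0.31, 0, -0.46], [-0.31, 0, -0.46], [-0.31, 0, -0.46], [-0.31, 0, -0.46], [-0.31, 0, -0.46], [-0.31, 0, -0.46], [-0.31, 0, -0.46], [-0.31, 0, -0.46]] [[0, -0.0, 0], [0, -0.0, 0], [0, -0.0, 0], [0, -0.0, 0], [0, -0.0, 0], [0, -0.0, 0], [0, -0.0, 0], [0, -0.0, 0]]
[0.0534 0.264  0.    ] [[0.0, 0, -0.0], [0.0, 0, -0.0], [0.0, 0, -0.0], [0.0, 0, -0.0], [0.0, 0, -0.0], [0.0, 0, -0.0], [0.0, 0, -0.0], [0.0, 0, -0.0], [0.0, 0, -0.0], [0.0, 0, -0.0]] [[0, 0.4, 0], [0, 0.4, 0], [0, 0.4, 0], [0, 0.4, 0], [0, 0.4, 0], [0, 0.4, 0], [0, 0.4, 0], [0, 0.4, 0], [0, 0.4, 0], [0, 0.4, 0]]
```

Request:
{"fn": "step_arm", "kwargs": {"linear": [[-0.1,0,-0.13],[-0.1,0,-0.13],[-0.1,0,-0.12],[-0.1,0,-0.12],[-0.1,0,-0.12],[0,0,0],[0,0,0],[0,0,0]], "turn": [[0,-0.08,0],[0,-0.08,0],[0,-0.08,0],[0,-0.08,0],[0,-0.08,0],[0,0,0],[0,0,0],[0,0,0]]}}

```text
time: 8.3
tcp_pos: [0.5389, -0.0806, 0.1183]
orientation: [0.078, 0.954, -0.024, 0.29]
force: [-0.4, 0.1, -4.1]
grip_width: 0.163
gripper_force: 60.0
```

```bash
python3 look.py
```

```text
tcp box x,y,z,th [-2.1000e-03  6.4000e-03  1.1830e-01  3.3845e+01] F [-0.4  0.1 -4.1] 8.3 59.99161720275879
395 chisel tilt 33.886513 low [-0.05389857  0.08622855] high [0.07475517 0.16626044]
```

Request:
{"fn": "step_arm", "kwargs": {"linear": [[-0.53,0,0.02],[-0.53,0,0.02],[-0.53,0,0.02],[-0.53,0,0.02],[-0.53,0,0.02],[0,0,0],[0,0,0]], "turn": [[0,0,0],[0,0,0],[0,0,0],[0,0,0],[0,0,0],[0,0,0],[0,0,0]]}}

```text
time: 9.05
tcp_pos: [0.5942, -0.0896, 0.1527]
orientation: [0.078, 0.954, -0.024, 0.29]
force: [0.0, 0.7, -5.5]
grip_width: 0.162
gripper_force: 60.0
```

```bash
python3 look.py l3
```

```text
tcp box x,y,z,th [5.39000e-02 6.50000e-03 1.52700e-01 3.37936e+01] F [ 0.   0.7 -5.5] 9.05 59.991599321365356
557 chisel tilt 33.49033 low [-0.04497599  0.09055252] high [0.13243438 0.20312996]
```

View pics/l3.png

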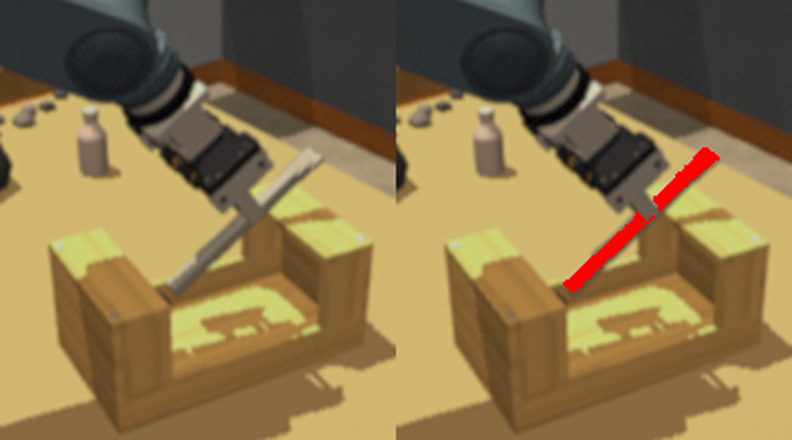

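The edge now stands over the far hood at about (0.132, 0.203) and the head is clear of the near hood. Lift and level.

Request:
{"fn": "step_arm", "kwargs": {"linear": [[-0.31,0,-0.46],[-0.31,0,-0.46],[-0.31,0,-0.46],[-0.31,0,-0.46],[-0.31,0,-0.46],[-0.31,0,-0.46],[-0.31,0,-0.46],[-0.31,0,-0.46],[0,0,0]], "turn": [[0,0,0],[0,0,0],[0,0,0],[0,0,0],[0,0,0],[0,0,0],[0,0,0],[0,0,0],[0,0,0]]}}

```text
time: 10.0
tcp_pos: [0.5961, -0.0903, 0.2678]
orientation: [0.078, 0.953, -0.025, 0.293]
force: [0.4, -0.0, -3.6]
grip_width: 0.162
gripper_force: 60.0
```

Request:
{"fn": "step_arm", "kwargs": {"linear": [[0,0,0],[0,0,0],[0,0,0],[0,0,0],[0,0,0],[0,0,0],[0,0,0],[0,0,0],[0,0,0],[0,0,0],[0,0,0],[0,0,0]], "turn": [[0,0.4,0],[0,0.4,0],[0,0.4,0],[0,0.4,0],[0,0.4,0],[0,0.4,0],[0,0.4,0],[0,0.4,0],[0,0.4,0],[0,0.4,0],[0,0,0],[0,0,0]]}}

```text
time: 11.2
tcp_pos: [0.595, -0.0898, 0.2635]
orientation: [0.082, 0.997, 0.0, -0.004]
force: [0.7, -0.6, -4.4]
grip_width: 0.163
gripper_force: 60.0
```

```bash
python3 look.py l4
```

```text
tcp box x,y,z,th [ 0.0547  0.0064  0.2635 -0.4778] F [ 0.7 -0.6 -4.4] 11.2 59.991329312324524
628 chisel tilt -0.025108779 low [-0.09181107  0.26026937] high [0.14705247 0.26176077]
```

View pics/l4.png

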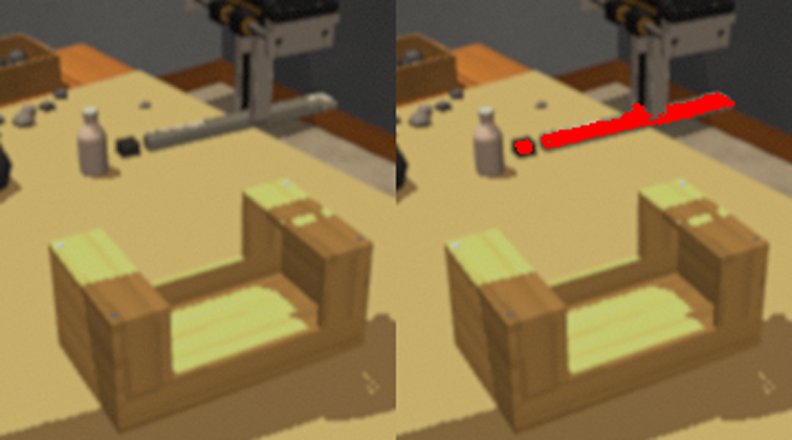

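The chisel is level at z ≈ 0.26, held at 60 N and still, with both ends well clear of the box.

```bash
python3 -c "
from workcell import job;print(job.job_done())"
```

```text
the job is handed in; nothing more can be done
None
```

The chisel came out of the box edge first; I handed the job in with it gripped at 60 N, level within 1° and about 120 mm above the hoods at 11.2 s; the hand-in returned no verdict.

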